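# Fit and hold an access cover over a quarter-turn fastener

### The job

Ready the avionics unit for its cover: turn the steel quarter-turn fastener in its frame until the slot line along its wing lines up with the two white index marks, then take only the top olive cover panel off the stack and fit it over the fastener so that it enters the frame. Press the cover down on the frame until the springy black seal is squeezed down and the cover sits flush, and finish while still holding it pressed there: do not let go. Leave the two spare panels, the amber cap and the screwdriver as they are.

Things in the scene. Friction and masses are not known exactly. Their poses are not given: they have to be found in the camera images.
- frame_mid (a point): Fixed grey avionics unit lying on the bench, 220 x 150 mm with its deck 55 mm above the bench. On the deck stands an upright-walled aluminium frame, 122 x 52 mm outside, opening 114 x 44 mm, 20 mm tall above the deck. This point is the centre of the opening, level with the metal frame's top (75 mm above the bench). x: along the frame's long side, towards the white index marks on the deck at both its ends (26 x 5 mm, centred 82 mm from the middle); z up.
- seal (a joint): Black rubber seal ring on top of the metal frame, same outline. It moves straight down against a spring: 0 = free, standing 6 mm above the metal frame; 0.006 m = squeezed fully down, level with the metal. It starts to give at about 3.3 N and is fully down at about 12 N (the cover's weight included; the cover alone does not sink it).
- fastener (a joint): Quarter-turn fastener standing upright in the middle of the frame: angle of its wing from the line through the index marks (the frame's x axis), rad, positive counter-clockwise from above. 0 = slot line aligned with the marks; starts somewhere between 0.75 and 1.35; can turn from -0.45 to 1.6. Stays where it is left (about 0.06 N m of friction).
- wing_mid (a point): Centre of the fastener's steel wing, an upright bar 34 mm long (its own x), 10 mm thick (its own y), 24 mm tall, with a black slot line along its top; its top is 103 mm above the bench, its underside 79 mm (22 mm of it stands above the free seal). Turns with the fastener about the vertical.
- cover_mid (a point): The top panel of the stack, loose, about 0.2 kg. Olive flange 130 (x) x 60 (y) x 10 (z) mm, below it a bare aluminium spigot 108 x 38 x 8 mm, and through both in the middle a slot 40 (x) x 18 (y) mm for the fastener's wing. This point is the centre of the flange (middle of its thickness: 5 mm to its top and to its underside). z up. It may be fitted either way round. Flush on the squeezed-down seal this point is 5 mm above frame_mid; on the free seal 11 mm above.
- spare_high_mid (a point): The same kind of panel, second in the stack, directly below the cover (centre of its flange, 18 mm lower); an 8 mm gap shows between the flanges. Stays in place.
- spare_low_mid (a point): The same kind of panel, lowest in the stack, its spigot on a 20 mm high black rubber block 150 x 50 mm. Stays in place.
- amber_cap: Loose amber glass annunciator cap, 32 mm across, 27 mm tall, standing on the bench at the right; origin under its centre. Bystander.
- driver_grip (a point): Loose screwdriver lying on the bench at the left: the middle of its handle. Bystander.
Mind the look-alikes: they are no part of the job. What is shaped like the part that bears cover_mid but turquoise is not meant. Leave any purple or turquoise look-alike of the part that bears spare_high_mid alone.

How it is judged:
By the outcome, as a careful person would: the job done as asked, in the order asked, and still so for the second after the job is handed in, while the arm keeps its last pose, push and grip.
It also fails if it takes over 54 s, if anything falls off the work surface, if the arm or the gripper's body presses on something with over 40 N, if the wrist force passes 120 N, or if a joint passes its speed limit or range.

### The arm

A 7-joint arm with a two-finger parallel gripper is mounted at the origin on the work surface. World frame = base frame: x ahead of the robot, y to its left, z up, the work surface at z = 0. Lengths are in m, angles in rad, forces in N, time in s.
With the tool pointing down it reaches from about 0.35 to 0.9 m from the base axis. Payload 8.1 kg.
Tool frame: the origin (TCP) lies midway between the tips of the shut fingers; the grasp point (between the pads) lies 19 mm behind it (arm.pinch_z is the distance from the TCP to the grasp point, in m); z points along the fingers, y is the direction in which the jaws open and shut (so a half turn about z gives the same grasp; the last joint's range is limited). The gripper opens to 92 mm and grips with 3 to 60 N. Pads are 19 mm wide; open, the fingers measure 130 mm over their backs; the gripper's body (75 mm by 190 mm) begins 47 mm behind the grasp point.
Start: joints at [-1.401, 0.434, 0.025, 1.573, -0.012, 1.134, -0.075], TCP at [0.168, 0.602, 0.227] pointing down, gripper open.
Joint ranges: [-2.62, 2.62], [-0.44, 2.09], [-1.27, 1.32], [0.08, 2.57], [-1.32, 4.46], [0.12, 2], [-2.74, 2.74]. Speed limits (rad/s): [2.22, 2.22, 3.01, 3.01, 3.14, 3.14, 3.14].

### API

Orientations are given as a rotation vector (axis times angle).
In Python, from cell import arm, eyes gives the robot as it stands.
- The arm moves only by the tool apply_moves, never from a script. Its argument "targets" is one flat list of numbers, 5 for each row, row after row: the closure, from 0 (fully open) to 1 (shut), then the shift along the tool's x, y, z each as a share of 40 cm, from -1 to 1, then the turn about the tool's z as a share of pi/2 rad, from -1 to 1. A call has 1 to 20 rows; each row shifts and turns the commanded pose from where the row before left it, along the tool's axes as they then stand; what a row does not reach is not made up. A row lasts 1/8 s, in which the tool goes at most 62.5 mm and 10.7 degrees, less where a joint would pass 70% of its speed; a pose out of reach is approached as far as the arm can. A call with a number of a shift or a turn outside -1 to 1 is refused whole. A call with a gripper value outside its range is refused whole. The fingers move at their own pace and stop on an object; "grip_force" is the grip in N (left out, the last holds). Time passes only in rows, so rows that do not move let the fingers close. It gives the time, the measured TCP pose, the force and the opening at its end, in the units of the state.
- arm.observe(): the state, without advancing time (a new reading comes with each control period).
- eyes.get_image(name): name is "scene" or "top"; returns the picture (384x512x3 uint8, red, green, blue); there is no depth.
- eyes.camera_params(name): a dict with "camera_matrix" (3x3 intrinsics, pixels), "xyz" and "attitude" of the camera in the world. Camera axes: x right, y down, z forward; pixel columns grow to the right and rows downward; lengths in m; the calibration is good to about 2 mm. A picture is of the moment at which its call begins. camera_params takes no time and is no camera call.
- arm.sign_off(): hands the job in, once; it reports no verdict.
The state is a dict: "clock": time; "joints": joint angles; "dq": joint speeds; "joint_efforts": joint torques, N m; "position": TCP position; "ee_rot": TCP orientation; "force": force on the tool from outside, world axes, zero at the start; "ft_torque": the same for the moment, N m; "width": opening from 0.0 (shut) to 1.0 (fully open).
Only numpy, scipy, OpenCV 4.12 (cv2) and the standard library are available. Lean on these libraries where they do the work, as an engineer would, in place of code of your own. Each camera call takes 0.05 s, during which the arm holds its last target.

## Working session

There is one attempt and no reset: what is moved stays moved. The work goes in short steps, Python scripts to look and compute and a tool call to move; the robot and the scene stay as the last step left them, time stands still between calls to the robot, and variables do not carry over. Pictures are saved under pics/ and viewed, and the job is handed in when it is done.

Besides the shell and the picture viewer there is one more tool, called after "Emit:" as a command line: name --argument value ..., lists and objects as JSON in quotes. apply_moves: Moves the arm, as the interface text tells. Its arguments: {"type":"object","properties":{"targets":{"type":"array"},"grip_force":{"type":"number"}},"required":["targets"]}

```bash
ls; mkdir -p pics
python3 - <<'E'
from cell import arm, eyes
import cv2
for n in("scene","top"):
    im=eyes.get_image(n); cv2.imwrite(f"pics/{n}0.png",im[:,:,::-1]); print(n,eyes.camera_params(n))
print(arm.observe(),arm.pinch_z)
E
```

```text
pics
scene {'camera_matrix': array([[365.40396848,   0.        , 260.30118481],
       [  0.        , 365.40396848, 190.66249291],
       [  0.        ,   0.        ,   1.        ]]), 'xyz': array([ 0.973639  , -0.8593319 ,  0.76239769]), 'attitude': array([-2.10694026, -0.61271764,  0.30315237])}
top {'camera_matrix': array([[410.34631912,   0.        , 254.4680048 ],
       [  0.        , 410.34631912, 194.39371627],
       [  0.        ,   0.        ,   1.        ]]), 'xyz': array([ 0.35377804, -0.01820867,  1.41703277]), 'attitude': array([-2.14853041,  2.18260229, -0.06439919])}
{'clock': 0.1, 'joints': array([-1.40058752,  0.43514197,  0.02496774,  1.57398833, -0.01160332,
        1.13399879, -0.07506487]), 'dq': array([-0.00035514, -0.00205365, -0.00017521, -0.00178568, -0.0001735 ,
       -0.00030932,  0.00186642]), 'joint_efforts': array([ 2.58162399e-03, -6.69131184e+01,  9.87759009e-01, -3.15150690e+01,
       -6.05308916e-02,  3.74160649e-02,  1.03716420e-04]), 'position': array([0.16832317, 0.60144006, 0.2260373 ]), 'ee_rot': array([-4.27237010e-01, -3.11233651e+00,  2.18299627e-03]), 'force': array([0.011628  , 0.17896631, 0.8779936 ]), 'ft_torque': array([ 0.01882554, -0.0074898 ,  0.03042577]), 'width': 0.999343233826415} 0.0188
```

View pics/scene0.png

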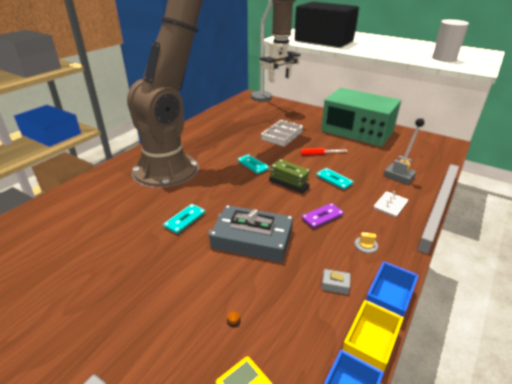

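View pics/top0.png

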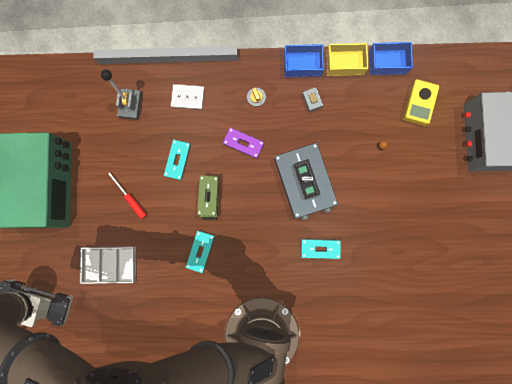

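Candidates for the cover in the top view: the olive stack at (208,196), turquoise panels at (177,159), (200,252) and (321,249), and a purple one at (243,142). The description fits only the olive stack. Next I'll crop in close on it and on the unit.

Run:
```python
import cv2,numpy as np
t=cv2.imread("pics/top0.png"); s=cv2.imread("pics/scene0.png")
a=cv2.resize(t[165:225,180:240],(600,600),interpolation=cv2.INTER_CUBIC)
cv2.imwrite("pics/c_stack.png",a)
cv2.imwrite("pics/c_unit.png",cv2.resize(t[140:220,270:340],None,fx=7,fy=7,interpolation=cv2.INTER_CUBIC))
cv2.imwrite("pics/c_scene.png",cv2.resize(s[150:265,200:320],None,fx=5,fy=5,interpolation=cv2.INTER_CUBIC))
```

```text
(no output)
```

View pics/c_stack.png

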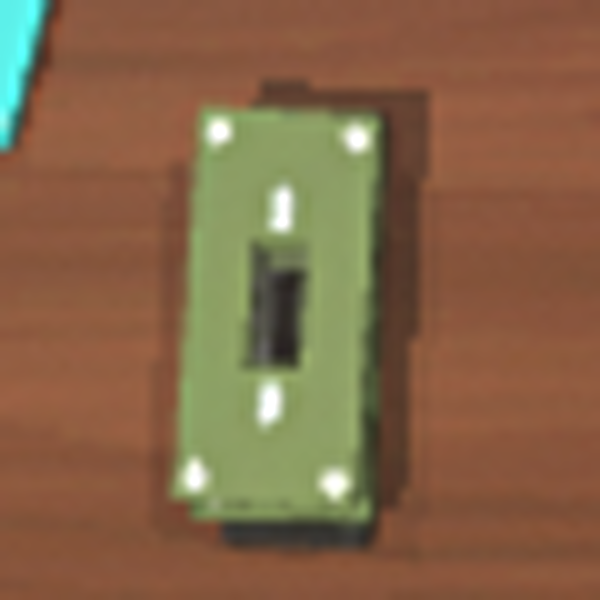

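View pics/c_unit.png

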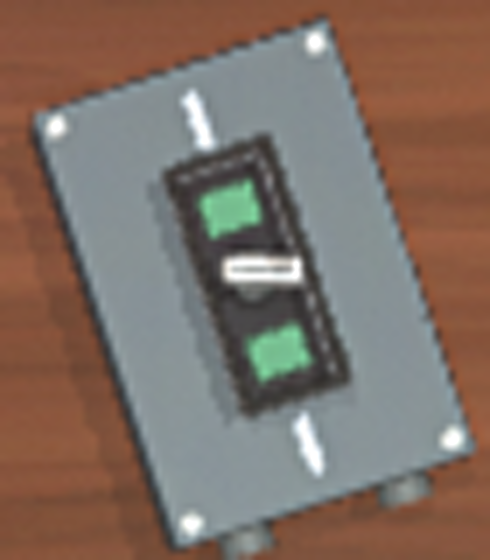

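View pics/c_scene.png

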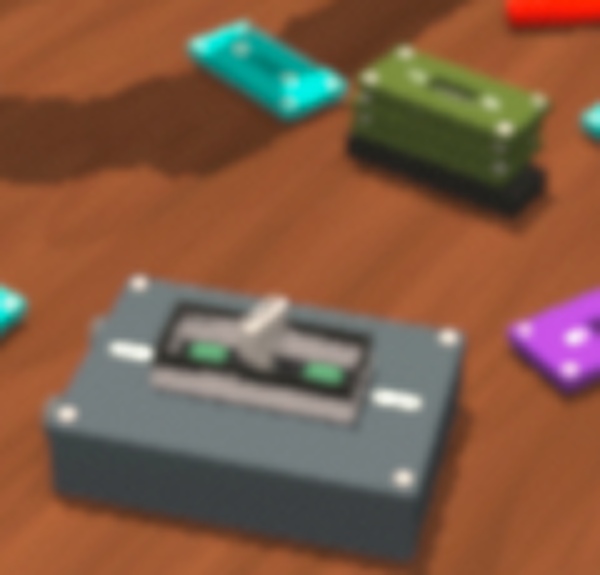

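The crops confirm the choice. The olive stack shows three flanges, with the top one's rivet dots at (201.4,177.7), (215.3,178.4), (198.9,212.1) and (213,213.1). The unit's index marks are at (297.9,156.7) and (313.7,203.3), and the wing lies roughly across the image at (307,178).

```bash
cat > h.py <<'E'
import numpy as np,cv2
from scipy.spatial.transform import Rotation as R
from cell import arm,eyes
def ray(n,uv,z):
    c=eyes.camera_params(n);K=np.array(c["camera_matrix"]);r=R.from_rotvec(c["attitude"])
    d=r.apply(np.linalg.inv(K)@[uv[0],uv[1],1]);p=np.array(c["xyz"]);return p+d*(z-p[2])/d[2]
def proj(n,P):
    c=eyes.camera_params(n);K=np.array(c["camera_matrix"]);r=R.from_rotvec(c["attitude"])
    q=K@r.inv().apply(np.array(P)-c["xyz"]);return q[:2]/q[2]
def crop(n,uv,x0,y0,f): return (x0+(uv[0]+.5)/f-.5,y0+(uv[1]+.5)/f-.5)
E
python3 - <<'E'
from h import *
f=lambda p,z:ray("top",crop("top",p,180,165,10),z)
D=[f(p,.074) for p in[(218,131),(357,138),(334,485),(194,475)]]
C=np.mean(D,0);print("cover",C,[np.round(d,4) for d in D])
a=(D[0]+D[1]-D[2]-D[3])/2;print("cover ang",np.arctan2(a[1],a[0]),np.linalg.norm(a))
M=[f(p,.074) for p in[(281,209),(269,403)]];a=M[0]-M[1];print("by marks",np.mean(M,0),np.arctan2(a[1],a[0]))
g=lambda p,z:ray("top",crop("top",p,270,140,7),z)
M=[g(p,.055) for p in[(198,120),(309,446)]];a=M[0]-M[1];print("frame",np.mean(M,0),np.arctan2(a[1],a[0]),np.linalg.norm(a))
D=[g(p,.055) for p in[(56,126),(316,42),(453,438),(190,525)]]
a=(D[0]+D[1]-D[2]-D[3])/2;print("deck",np.mean(D,0),np.arctan2(a[1],a[0]),[np.round(d,4) for d in D])
W=[g(p,.103) for p in[(222,268),(302,268)]];a=W[0]-W[1];print("wing",np.mean(W,0),np.arctan2(a[1],a[0]),np.linalg.norm(a))
S=lambda p,z:ray("scene",crop("s",p,200,150,5),z)
M=[S(p,.055) for p in[(130,351),(397,400)]];a=M[0]-M[1];print("frame S",np.mean(M,0),np.arctan2(a[1],a[0]),np.linalg.norm(a))
D=[S(p,.055) for p in[(140,284),(448,338),(403,479),(66,413)]];print("deck S",np.mean(D,0))
D=[S(p,.074) for p in[(405,52),(540,101),(504,128),(370,77)]];print("cover S",np.mean(D,0))
E
```

```text
cover [0.46849033 0.17146505 0.074     ] [array([0.5271, 0.1904, 0.074 ]), array([0.524 , 0.1443, 0.074 ]), array([0.4094, 0.1526, 0.074 ]), array([0.4134, 0.1987, 0.074 ])]
cover ang -0.0727688856761974 0.11442292533988051
by marks [0.46876966 0.17170902 0.074     ] -0.06660142259522987
frame [ 0.51585271 -0.15570592  0.055     ] 0.3008323953711012 0.1644514397631103
deck [ 0.51617564 -0.15576816  0.055     ] 0.3011804278625023 [array([ 0.5928, -0.0634,  0.055 ]), array([ 0.6311, -0.1886,  0.055 ]), array([ 0.44 , -0.248,  0.055]), array([ 0.4008, -0.123 ,  0.055 ])]
wing [ 0.5166007 -0.1550456  0.103    ] 1.5528756593656103 0.03663288432051733
frame S [ 0.51451795 -0.15629574  0.055     ] -2.843232475751137 0.16610311479275935
deck S [ 0.51492316 -0.1556339   0.055     ]
cover S [0.46816268 0.17076435 0.074     ]
```

Run:
```python
import cv2
t=cv2.imread("pics/top0.png"); s=cv2.imread("pics/scene0.png")
cv2.imwrite("pics/c_w.png",cv2.resize(t[160:200,285:325],(800,600),interpolation=cv2.INTER_CUBIC) if 0 else cv2.resize(t[165:195,290:322],None,fx=18,fy=18,interpolation=cv2.INTER_CUBIC))
```

```text
(no output)
```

View pics/c_w.png

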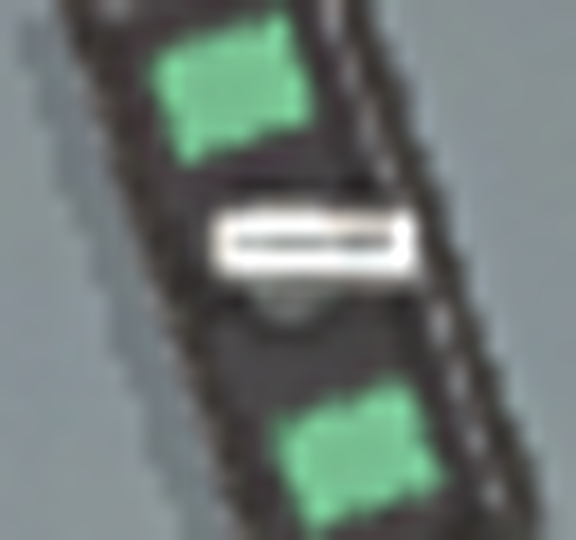

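Top and scene views agree to about 1–2 mm: frame (0.5155,-0.1558) yaw 0.301, wing world angle 1.553 (joint ≈1.25, in range), cover (0.4684,0.1713) yaw -0.07. I'll turn the tool first so the jaws sit across the wing.

```bash
cat >> h.py <<'E'
def go(x,y,z,yaw):
    "print shares from the present pose: turn share, then shift shares in the axes after that turn (tool pointing down)"
    s=arm.observe();r=R.from_rotvec(s["ee_rot"]).as_matrix();yy=np.arctan2(r[1,1],r[0,1])
    t=(yy-yaw+np.pi)%(2*np.pi)-np.pi
    r2=r@R.from_rotvec([0,0,t]).as_matrix();d=np.array([x,y,z])-s["position"]
    print("clock",s["clock"],"pos",np.round(s["position"],4),"yyaw",round(yy,4),"tilt",np.round(r[:,2],4))
    print("turn share",round(t/(np.pi/2),4),"shift now",np.round(r.T@d/.4,4),"shift after turn",np.round(r2.T@d/.4,4))
    print("F",np.round(s["force"],2),"T",np.round(s["ft_torque"],3),"w",round(s["width"]*92,1),"q7",round(s["joints"][6],2))
E
python3 -c "
from h import *
go(.516,-.155,.2,-.018)"
```

```text
clock 0.1 pos [0.1683 0.6014 0.226 ] yyaw 1.298 tilt [-3.0e-04 -1.4e-03 -1.0e+00]
turn share 0.8378 shift now [-1.3466 -1.5868  0.0675] shift after turn [-1.8751  0.9031  0.0675]
F [0.01 0.18 0.88] T [ 0.019 -0.007  0.03 ] w 91.9 q7 -0.08
```

Emit:
apply_moves --targets '[0,0,0,0,0.08,0,0,0,0,0.08,0,0,0,0,0.08,0,0,0,0,0.08,0,0,0,0,0.08,0,0,0,0,0.08,0,0,0,0,0.08,0,0,0,0,0.08,0,0,0,0,0.08,0,0,0,0,0.08,0,0,0,0,0.038]'

```text
clock: 1.48
position: [0.1682, 0.6016, 0.2263]
ee_rot: [2.244, 2.197, -0.001]
force: [-0.4, 0.4, -0.6]
width: 1.002
```

Emit:
apply_moves --targets '[0.5,-0.094,0.045,0,0,0.5,-0.094,0.045,0,0,0.5,-0.094,0.045,0,0,0.5,-0.094,0.045,0,0,0.5,-0.094,0.045,0,0,0.5,-0.094,0.045,0,0,0.5,-0.094,0.045,0,0,0.5,-0.094,0.045,0,0,0.5,-0.094,0.045,0,0,0.5,-0.094,0.045,0,0,0.5,-0.094,0.045,0,0,0.5,-0.094,0.045,0,0,0.5,-0.094,0.045,0,0,0.5,-0.094,0.045,0,0,0.5,-0.094,0.045,0,0,0.5,-0.094,0.045,0,0,0.5,-0.094,0.045,0,0,0.5,-0.094,0.045,0,0,0.5,-0.094,0.045,0,0,0.5,-0.094,0.045,0,0]'

```text
clock: 3.98
position: [0.5149, -0.1576, 0.2264]
ee_rot: [-2.241, -2.201, 0.0]
force: [-0.0, 0.5, 0.4]
width: 0.502
```

```bash
python3 -c "
from h import *
go(.516,-.155,.2,-.018)"
```

```text
clock 3.975 pos [ 0.5149 -0.1576  0.2264] yyaw -0.0179 tilt [-5.e-04  3.e-04 -1.e+00]
turn share 0.0001 shift now [0.0065 0.0028 0.066 ] shift after turn [0.0065 0.0028 0.066 ]
F [-0.    0.49  0.4 ] T [-0.09   0.043  0.029] w 46.2 q7 0.5
```

Emit:
apply_moves --targets '[0.5,0.006,0.003,0.05,0,0.5,0,0,0.075,0,0.5,0,0,0.075,0,0.5,0,0,0.075,0,0.5,0,0,0.05,0,0.5,0,0,0.025,0,0.5,0,0,0,0]'

```text
clock: 4.85
position: [0.5154, -0.1542, 0.0864]
ee_rot: [-2.241, -2.2, 0.001]
force: [0.4, -0.9, -0.1]
width: 0.501
```

```bash
python3 -c "
from h import *
go(.516,-.155,.086,-.018)
for n in ('top','scene'):
    im=eyes.get_image(n)[:,:,::-1]
    c=im[130:230,255:355] if n=='top' else im[170:270,200:300]
    cv2.imwrite(f'pics/{n}1.png',cv2.resize(c,None,fx=6,fy=6,interpolation=cv2.INTER_CUBIC))
"
```

```text
clock 4.85 pos [ 0.5154 -0.1542  0.0864] yyaw -0.0186 tilt [-1.1e-03  1.0e-04 -1.0e+00]
turn share -0.0004 shift now [-0.0019  0.0015  0.001 ] shift after turn [-0.0019  0.0015  0.001 ]
F [ 0.37 -0.93 -0.06] T [-0.123  0.065 -0.063] w 46.1 q7 0.65
```

View pics/scene1.png

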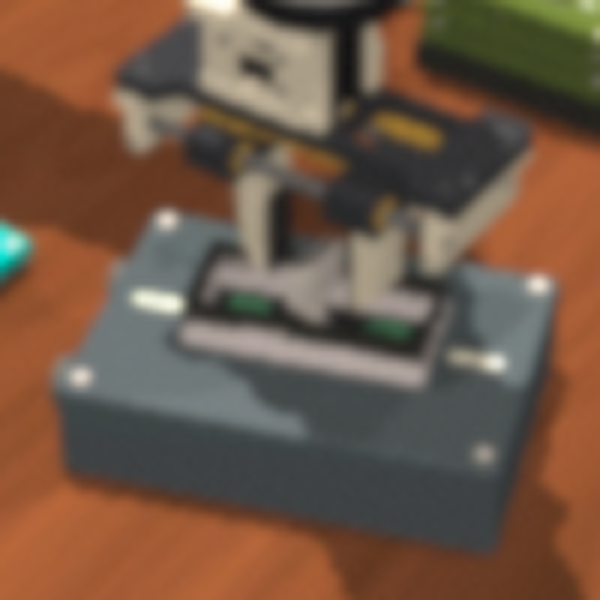

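The fingers straddle the wing, near (252,240) and (375,265) in the crop. Closing now.

Emit:
apply_moves --targets '[1,-0.002,0.001,0,0,1,0,0,0,0,1,0,0,0,0,1,0,0,0,0,1,0,0,0,0,1,0,0,0,0]' --grip_force 25

```text
clock: 5.7
position: [0.5145, -0.1551, 0.0867]
ee_rot: [-2.241, -2.198, 0.002]
force: [-5.9, -0.4, 6.6]
width: 0.108
```

```bash
python3 -c "
from h import *
go(.516,-.155,.086,-1.27)"
```

```text
clock 5.7 pos [ 0.5145 -0.1551  0.0867] yyaw -0.0191 tilt [-2.5e-03  9.0e-04 -1.0e+00]
turn share 0.7963 shift now [0.0002 0.0037 0.0017] shift after turn [0.0036 0.0009 0.0017]
F [-5.92 -0.42  6.64] T [-0.029  1.431 -0.06 ] w 9.9 q7 0.65
```

Emit:
apply_moves --targets '[1,0,-0.005,0,0,1,0,0,0,0]'

```text
clock: 5.95
position: [0.5144, -0.1551, 0.0868]
ee_rot: [2.241, 2.201, 0.0]
force: [0.3, -0.8, -0.7]
width: 0.109
```

Emit:
apply_moves --targets '[1,0,0,0,0.06,1,0,0,0,0.06,1,0,0,0,0.06,1,0,0,0,0.06,1,0,0,0,0.06,1,0,0,0,0.06,1,0,0,0,0.06,1,0,0,0,0.06,1,0,0,0,0.06,1,0,0,0,0.06,1,0,0,0,0.06,1,0,0,0,0.06,1,0,0,0,0.06,1,0,0,0,0.016,1,0,0,0,0,1,0,0,0,0]'

```text
clock: 7.95
position: [0.5151, -0.1557, 0.0868]
ee_rot: [3.104, 0.474, 0.002]
force: [4.0, -4.2, -5.4]
width: 0.106
```

```bash
python3 -c "
from h import *
go(.515,-.155,.086,-1.27)"
```

```text
clock 7.95 pos [ 0.5151 -0.1557  0.0868] yyaw -1.2678 tilt [ 0.0016 -0.0017 -1.    ]
turn share 0.0014 shift now [ 0.0002 -0.0017  0.002 ] shift after turn [ 0.0002 -0.0017  0.002 ]
F [ 4.03 -4.18 -5.44] T [-0.919 -0.91  -0.041] w 9.8 q7 -0.32
```

Emit:
apply_moves --targets '[0.5,0,0,0,0,0.5,0,0,0,0,0.5,0,0,0,0,0.5,0,0,-0.05,0,0.5,0,0,-0.08,0,0.3,0,0,-0.08,0,0,0,0,-0.08,0]'

```text
clock: 8.82
position: [0.514, -0.1553, 0.205]
ee_rot: [3.106, 0.472, 0.001]
force: [1.6, 0.5, -0.3]
width: 0.667
```

```bash
python3 -c "
from h import *
go(.4684,.1713,.2,-1.64)"
```

```text
clock 8.825 pos [ 0.514  -0.1553  0.205 ] yyaw -1.2694 tilt [ 6.e-04 -1.e-04 -1.e+00]
turn share 0.236 shift now [ 0.1336 -0.8135  0.0125] shift after turn [-0.1701 -0.8067  0.0125]
F [ 1.63  0.47 -0.28] T [-0.039  0.111 -0.015] w 61.3 q7 -0.46
```

Emit:
apply_moves --targets '[0,0,0,0,0.08,0,0,0,0,0.08,0,0,0,0,0.076,0,-0.017,-0.08,0,0,0,-0.017,-0.08,0,0,0,-0.017,-0.08,0,0,0,-0.017,-0.08,0,0,0,-0.017,-0.08,0,0,0,-0.017,-0.08,0,0,0,-0.017,-0.08,0,0,0,-0.017,-0.08,0,0,0,-0.017,-0.08,0,0,0,-0.017,-0.087,0,0,0,0,0,0,0]'

```text
clock: 10.58
position: [0.4681, 0.1744, 0.2034]
ee_rot: [-3.14, 0.101, 0.0]
force: [0.1, -1.0, -0.8]
width: 1.001
```

```bash
python3 -c "
from h import *
go(.4684,.1713,.11,-1.64)
for n in ('top','scene'):
    im=eyes.get_image(n)[:,:,::-1]
    c=im[140:220,270:340] if n=='top' else im[130:265,190:325]
    cv2.imwrite(f'pics/{n}2.png',cv2.resize(c,None,fx=7 if n=='top' else 4,fy=7 if n=='top' else 4,interpolation=cv2.INTER_CUBIC))
"
```

```text
clock 10.575 pos [0.4681 0.1744 0.2034] yyaw -1.6349 tilt [-0.e+00  4.e-04 -1.e+00]
turn share 0.0032 shift now [0.0012 0.0077 0.2336] shift after turn [0.0013 0.0077 0.2336]
F [ 0.11 -0.97 -0.79] T [-0.061  0.139 -0.048] w 92.1 q7 -1.47
```

View pics/top2.png

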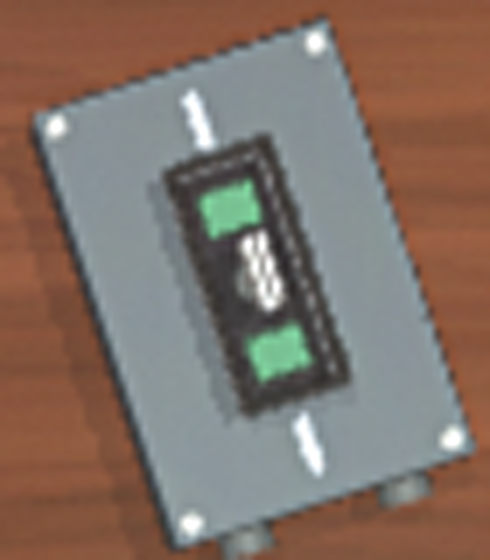

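View pics/scene2.png

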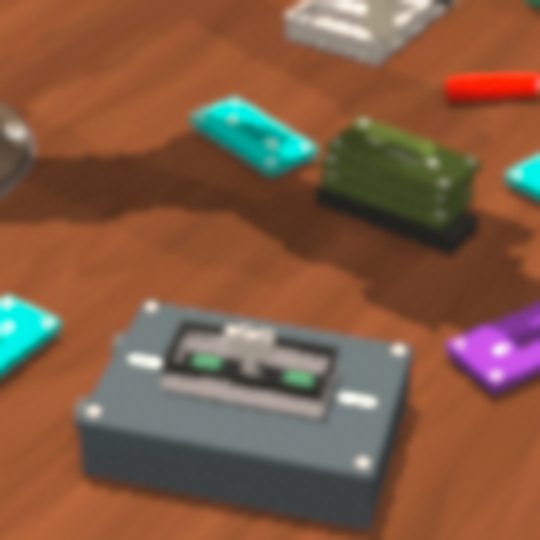

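The wing now lies roughly along the marks: it runs from about (253,233) to (275,310) in the crop, with the marks at (198,120) and (309,446). I'll zoom in to check the angle.

```bash
python3 -c "
from h import *
t=eyes.get_image('top')[:,:,::-1]
cv2.imwrite('pics/top3.png',cv2.resize(t[160:195,290:325],None,fx=17,fy=17,interpolation=cv2.INTER_CUBIC))
t=eyes.get_image('scene')[:,:,::-1]
cv2.imwrite('pics/scene3.png',cv2.resize(t[205:240,220:290],None,fx=11,fy=11,interpolation=cv2.INTER_CUBIC))
# predicted wing corners for joint 0
for a in (0,-.1,.1):
  th=.301+a
  e=[proj('top',[.515+sx*17e-3*np.cos(th)-sy*5e-3*np.sin(th),-.1555+sx*17e-3*np.sin(th)+sy*5e-3*np.cos(th),.103]) for sx,sy in((1,1),(1,-1),(-1,-1),(-1,1),(1,0),(-1,0))]
  print(a,[np.round(((p[0]-290+.5)*17-.5,(p[1]-160+.5)*17-.5)) for p in e])
  e=[proj('scene',[.515+sx*17e-3*np.cos(th),-.1555+sx*17e-3*np.sin(th),.103]) for sx in(1,-1)]
  print(a,[np.round(((p[0]-220+.5)*11-.5,(p[1]-205+.5)*11-.5)) for p in e])
"
```

```text
0 [array([246., 243.]), array([296., 227.]), array([354., 397.]), array([303., 413.]), array([271., 235.]), array([329., 405.])]
0 [array([421.,  92.]), array([297.,  70.])]
-0.1 [array([254., 239.]), array([305., 227.]), array([346., 401.]), array([294., 413.]), array([279., 233.]), array([320., 407.])]
-0.1 [array([419.,  95.]), array([299.,  66.])]
0.1 [array([238., 249.]), array([286., 228.]), array([361., 391.]), array([313., 412.]), array([262., 238.]), array([337., 402.])]
0.1 [array([422.,  88.]), array([296.,  74.])]
```

View pics/top3.png

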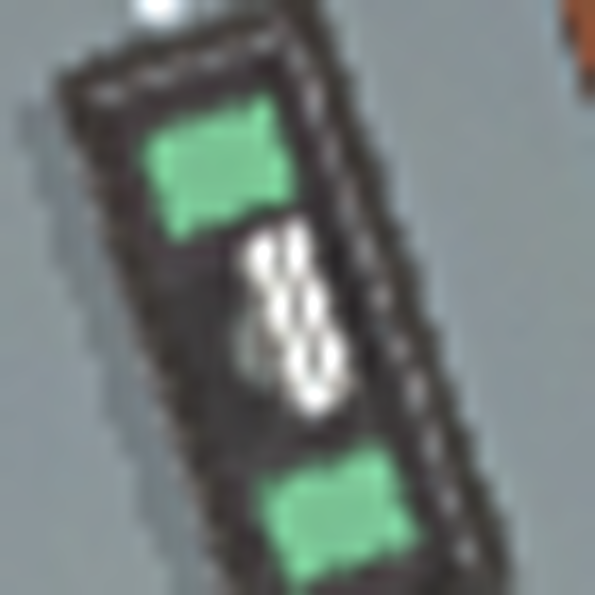

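View pics/scene3.png

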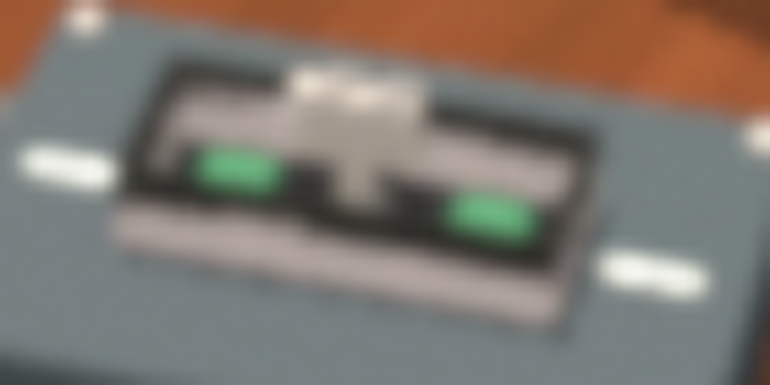

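```bash
python3 -c "
from h import *
t=eyes.get_image('top').astype(float)
g=t.min(2)[171:186,302:313]
yy,xx=np.mgrid[171:186,302:313]
for th in (110,140,170):
  w=np.clip(g-th,0,60)
  # close slot
  w=cv2.morphologyEx(w,cv2.MORPH_CLOSE,np.ones((3,3)))
  c=np.array([(w*xx).sum(),(w*yy).sum()])/w.sum()
  C=np.cov(np.vstack([xx.ravel(),yy.ravel()]),aweights=w.ravel())
  v=np.linalg.eigh(C)[1][:,1]
  a=ray('top',c-5*v,.103);b=ray('top',c+5*v,.103);d=a-b
  d*=np.sign(d[0]); print(th,c,ray('top',c,.103),np.arctan2(d[1],d[0]))
"
```

```text
110 [306.96267496 178.10730949] [ 0.51579302 -0.1549121   0.103     ] 0.26494959677369356
140 [307.08066184 178.15718718] [ 0.51562482 -0.1552861   0.103     ] 0.24677566366031492
170 [307.07541386 178.00797057] [ 0.51610806 -0.15528158  0.103     ] 0.25717808216803895
```

Gripper yaw at release gives the wing at 0.301, which is joint ≈0. Image moments give about -0.04 and the scene edge slightly positive, so all agree within pixel noise. Now to grip the cover, with the tips reaching only 3 mm below its flange.

Emit:
apply_moves --targets '[0,0.001,0.007,0.04,0.003,0,0,0,0.08,0,0,0,0,0.08,0,0,0,0,0.06,0,0,0,0,0.05,0,0,0,0,0.03,0,0,0,0,0.01,0,0,0,0,0,0]'

```text
clock: 11.82
position: [0.4688, 0.1686, 0.0628]
ee_rot: [3.139, -0.116, 0.0]
force: [0.2, -0.5, 0.4]
width: 1.001
```

```bash
python3 -c "
from h import *
go(.4684,.1713,.061,-1.641)
im=eyes.get_image('scene')[:,:,::-1]
cv2.imwrite('pics/scene4.png',cv2.resize(im[130:210,240:340],None,fx=7,fy=7,interpolation=cv2.INTER_CUBIC))
"
```

```text
clock 11.825 pos [0.4688 0.1686 0.0628] yyaw -1.6446 tilt [ 1.e-04 -0.e+00 -1.e+00]
turn share -0.0023 shift now [-0.0015 -0.0066  0.0046] shift after turn [-0.0015 -0.0066  0.0046]
F [ 0.24 -0.54  0.43] T [-0.04   0.134 -0.051] w 92.1 q7 -1.28
```

View pics/scene4.png

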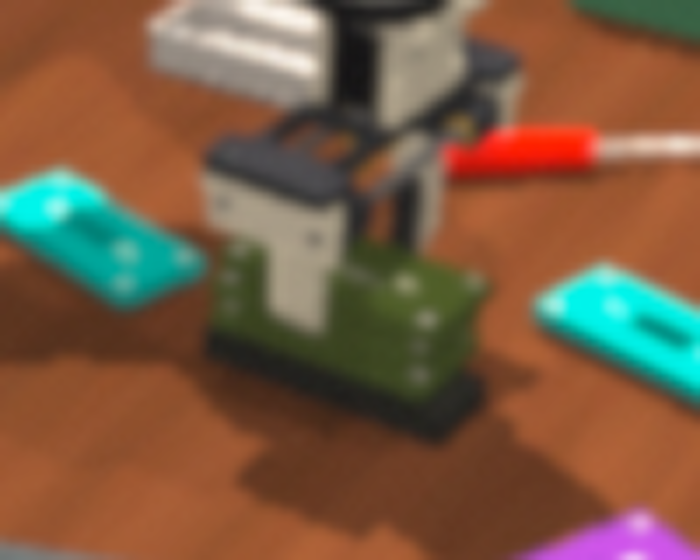

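The fingers straddle the stack, the near one at (298,300) in the crop. A previous reading was lagging, so I'll correct the 2.7 mm offset before gripping.

Emit:
apply_moves --targets '[0,-0.001,-0.0065,0.004,-0.002,0,0,0,0,0,0,0,0,0,0]'

```text
clock: 12.25
position: [0.4685, 0.1717, 0.0613]
ee_rot: [-3.139, 0.11, -0.0]
force: [0.0, 0.4, 0.8]
width: 1.001
```

```bash
python3 -c "
from h import *
go(.4684,.1713,.061,-1.641)"
```

```text
clock 12.25 pos [0.4685 0.1717 0.0613] yyaw -1.6408 tilt [ 2.e-04  2.e-04 -1.e+00]
turn share 0.0002 shift now [-0.0002  0.001   0.0007] shift after turn [-0.0002  0.001   0.0007]
F [0.02 0.37 0.84] T [-0.042  0.169  0.01 ] w 92.1 q7 -1.28
```

Emit:
apply_moves --targets '[1,0,0,0,0,1,0,0,0,0,1,0,0,0,0,1,0,0,0,0,1,0,0,0,0]' --grip_force 8

```text
clock: 12.88
position: [0.4685, 0.1714, 0.0612]
ee_rot: [3.14, -0.111, 0.0]
force: [0.9, -1.3, 0.9]
width: 0.654
```

Emit:
apply_moves --targets '[1,0,0,0,0,1,0,0,0,0,1,0,0,0,0]' --grip_force 45

```text
clock: 13.25
position: [0.4685, 0.1714, 0.0611]
ee_rot: [3.14, -0.11, 0.0]
force: [-1.3, -1.8, -0.3]
width: 0.651
```

```bash
python3 -c "
from h import *
go(.4684,.1713,.2,-1.641)"
```

```text
clock 13.25 pos [0.4685 0.1714 0.0611] yyaw -1.6411 tilt [ 0.e+00 -1.e-04 -1.e+00]
turn share -0.0 shift now [-1.000e-04  4.000e-04 -3.472e-01] shift after turn [-1.000e-04  4.000e-04 -3.472e-01]
F [-1.3  -1.79 -0.31] T [-0.268  0.172 -0.018] w 59.9 q7 -1.28
```

Gripped at 59.9 mm, which matches the flange. Lifting slowly.

Emit:
apply_moves --targets '[1,0,0,-0.01,0,1,0,0,-0.03,0,1,0,0,-0.05,0,1,0,0,-0.08,0,1,0,0,-0.08,0,1,0,0,-0.08,0,1,0,0,-0.03,0,1,0,0,0,0]'

```text
clock: 14.25
position: [0.4685, 0.1718, 0.2055]
ee_rot: [-3.138, 0.109, -0.001]
force: [0.1, -0.6, -2.7]
width: 0.649
```

```bash
python3 -c "
from h import *
go(.515,-.1556,.2,-1.27)
for n in ('top','scene'):
    im=eyes.get_image(n)[:,:,::-1]
    c=im[130:260,150:280] if n=='top' else im[120:220,220:350]
    cv2.imwrite(f'pics/{n}5.png',cv2.resize(c,None,fx=4.5,fy=4.5,interpolation=cv2.INTER_CUBIC))
"
```

```text
clock 14.25 pos [0.4685 0.1718 0.2055] yyaw -1.6405 tilt [ 6.0e-04  1.3e-03 -1.0e+00]
turn share -0.2359 shift now [0.1729 0.8086 0.0127] shift after turn [-0.1316  0.8163  0.0127]
F [ 0.14 -0.61 -2.66] T [ 0.034  0.164 -0.039] w 59.7 q7 -1.5
```

View pics/scene5.png

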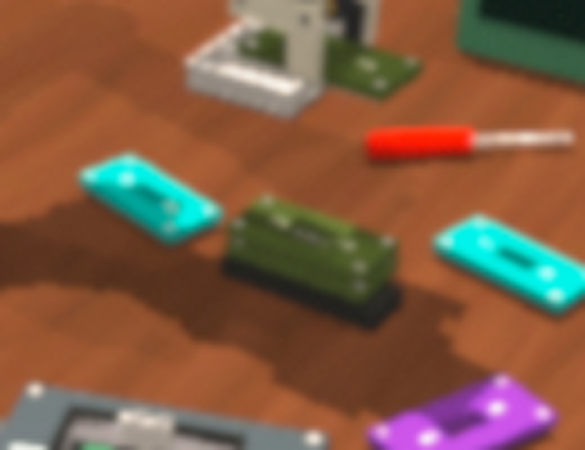

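View pics/top5.png

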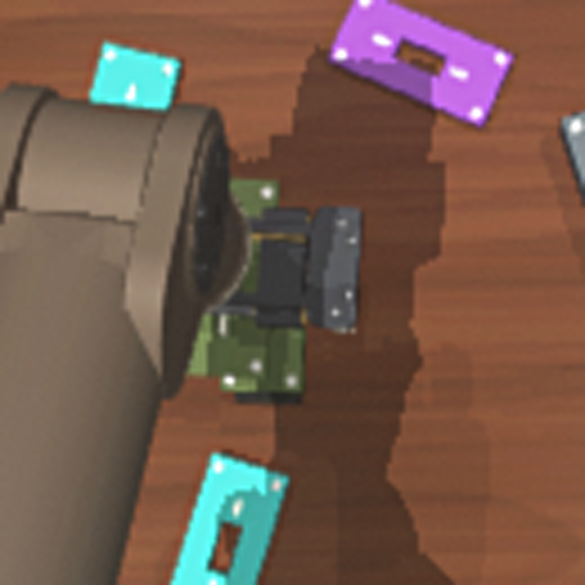

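The cover is held level, at (330,60) in the scene crop. Both spares remain on the block, and they and the driver look unmoved. Carrying it over the frame.

Emit:
apply_moves --targets '[1,0,0,0,-0.06,1,0,0,0,-0.06,1,0,0,0,-0.06,1,0,0,0,-0.056,1,-0.013,0.06,0,0,1,-0.013,0.08,0,0,1,-0.013,0.08,0,0,1,-0.013,0.08,0,0,1,-0.013,0.08,0,0,1,-0.013,0.08,0,0,1,-0.013,0.08,0,0,1,-0.013,0.08,0,0,1,-0.013,0.08,0,0,1,-0.014,0.08,0,0,1,0,0.036,0,0,1,0,0,0,0,1,0,0,0,0,1,0,0,0,0]'

```text
clock: 16.6
position: [0.5149, -0.1546, 0.2047]
ee_rot: [-3.105, -0.472, 0.001]
force: [-0.7, 0.5, -1.2]
width: 0.646
```

```bash
python3 -c "
from h import *
go(.515,-.1556,.12,-1.27)"
```

```text
clock 16.6 pos [ 0.5149 -0.1546  0.2047] yyaw -1.269 tilt [-7.e-04  6.e-04 -1.e+00]
turn share 0.0007 shift now [-0.0003  0.0026  0.2118] shift after turn [-0.0003  0.0026  0.2118]
F [-0.7   0.46 -1.24] T [-0.085  0.145  0.003] w 59.5 q7 -0.59
```

Emit:
apply_moves --targets '[1,0,0.002,0.05,0,1,0,0,0.07,0,1,0,0,0.06,0,1,0,0,0.035,0,1,0,0,0,0,1,0,0,0,0]'

```text
clock: 17.35
position: [0.5158, -0.1567, 0.1199]
ee_rot: [3.106, 0.47, 0.002]
force: [-0.1, -1.0, -1.7]
width: 0.648
```

```bash
python3 -c "
from h import *
go(.515,-.1556,.12,-1.27)
for n in ('top','scene'):
    im=eyes.get_image(n)[:,:,::-1]
    c=im[130:230,255:355] if n=='top' else im[165:265,200:300]
    cv2.imwrite(f'pics/{n}6.png',cv2.resize(c,None,fx=6,fy=6,interpolation=cv2.INTER_CUBIC))
s=arm.observe();p=s['position']+[0,0,.0129]; r=R.from_rotvec(s['ee_rot']).as_matrix()
for n,o in (('top',(255,130)),('scene',(200,165))):
  for sx,sy in((1,1),(1,-1),(-1,-1),(-1,1)):
    q=proj(n,p+r[:,0]*sx*.065+r[:,1]*sy*.03); print(n,np.round((q-o+.5)*6-.5))
"
```

```text
clock 17.35 pos [ 0.5158 -0.1567  0.1199] yyaw -1.2702 tilt [ 1.1e-03 -3.0e-04 -1.0e+00]
turn share -0.0001 shift now [-0.001  -0.0032 -0.0003] shift after turn [-0.001  -0.0032 -0.0003]
F [-0.14 -0.96 -1.68] T [-0.052  0.15  -0.014] w 59.6 q7 -0.49
top [338. 150.]
top [230. 185.]
top [309. 419.]
top [418. 384.]
scene [433. 297.]
scene [462. 222.]
scene [206. 180.]
scene [166. 251.]
```

View pics/scene6.png

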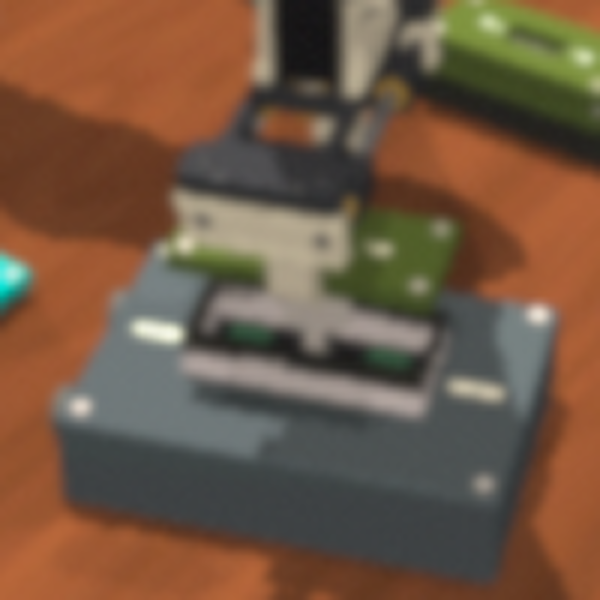

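View pics/top6.png

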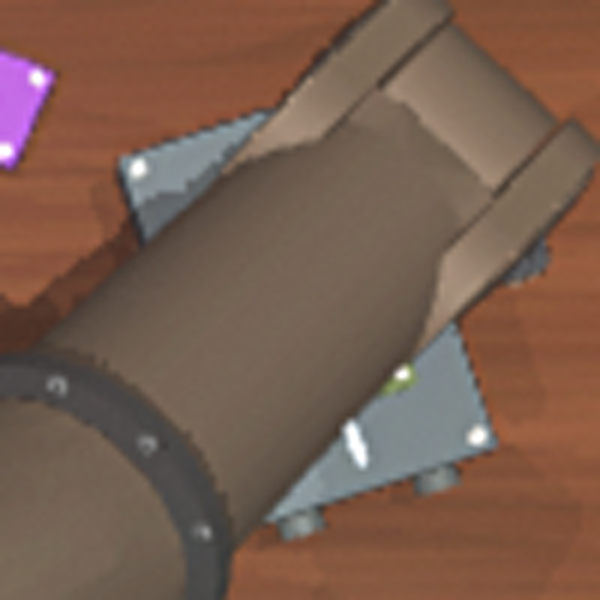

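Predicted and seen cover corners agree to about 1 mm: scene crop right-rear at (462,222), near left at (168,258). Small centring shift, then down over the wing.

Emit:
apply_moves --targets '[1,-0.001,-0.003,0,0,1,0,0,0,0,1,0,0,0.02,0,1,0,0,0.02,0,1,0,0,0.02,0,1,0,0,0.01,0,1,0,0,0,0,1,0,0,0,0]'

```text
clock: 18.45
position: [0.5146, -0.1557, 0.0913]
ee_rot: [3.106, 0.47, 0.0]
force: [0.2, -0.2, -0.8]
width: 0.647
```

```bash
python3 -c "
from h import *
go(.515,-.1556,.0721,-1.27)"
```

```text
clock 18.45 pos [ 0.5146 -0.1557  0.0913] yyaw -1.2704 tilt [ 2.e-04 -1.e-04 -1.e+00]
turn share -0.0003 shift now [0.001  0.0001 0.0479] shift after turn [0.001  0.0001 0.0479]
F [ 0.22 -0.22 -0.75] T [-0.087  0.133 -0.011] w 59.5 q7 -0.45
```

Emit:
apply_moves --targets '[1,0,0,0.01,0,1,0,0,0.01,0,1,0,0,0.008,0,1,0,0,0,0,1,0,0,0,0]'

```text
clock: 19.08
position: [0.5145, -0.1556, 0.0799]
ee_rot: [3.106, 0.47, 0.0]
force: [0.9, 1.1, -1.4]
width: 0.644
```

```bash
python3 -c "
from h import *
go(.515,-.1556,.0721,-1.27)
im=eyes.get_image('scene')[:,:,::-1]
cv2.imwrite('pics/scene7.png',cv2.resize(im[185:245,210:290],None,fx=9,fy=9,interpolation=cv2.INTER_CUBIC))"
```

```text
clock 19.075 pos [ 0.5145 -0.1556  0.0799] yyaw -1.2704 tilt [ 0. -0. -1.]
turn share -0.0003 shift now [0.0011 0.0004 0.0196] shift after turn [0.0011 0.0004 0.0196]
F [ 0.86  1.09 -1.35] T [-0.11   0.165  0.018] w 59.3 q7 -0.44
```

View pics/scene7.png

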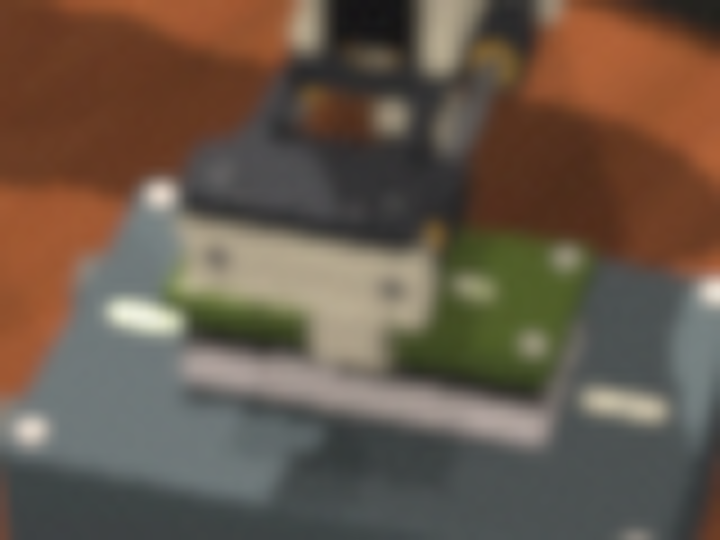

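The spigot is inside the frame with no side force. Pressing down in small steps with a firmer grip.

Emit:
apply_moves --targets '[1,0,0,0,0,1,0,0,0.006,0,1,0,0,0.006,0,1,0,0,0.004,0,1,0,0,0,0,1,0,0,0,0]' --grip_force 60

```text
clock: 19.88
position: [0.5148, -0.1556, 0.0739]
ee_rot: [-3.106, -0.47, -0.001]
force: [-0.4, 1.1, 7.4]
width: 0.64
```

```bash
python3 -c "
from h import *
go(.515,-.1556,.0721,-1.27)"
```

```text
clock 19.875 pos [ 0.5148 -0.1556  0.0739] yyaw -1.2704 tilt [ 6.e-04  3.e-04 -1.e+00]
turn share -0.0002 shift now [0.0006 0.0003 0.0045] shift after turn [0.0006 0.0003 0.0045]
F [-0.4   1.12  7.39] T [0.171 0.562 0.053] w 58.9 q7 -0.43
```

Emit:
apply_moves --targets '[1,0,0,0.004,0,1,0,0,0.003,0,1,0,0,0,0,1,0,0,0,0,1,0,0,0,0]'

```text
clock: 20.5
position: [0.5148, -0.1556, 0.072]
ee_rot: [-3.105, -0.47, -0.002]
force: [-6.1, 4.6, 23.0]
width: 0.641
```

```bash
python3 -c "
from h import *
go(.515,-.1556,.0721,-1.27)"
```

```text
clock 20.5 pos [ 0.5148 -0.1556  0.072 ] yyaw -1.2705 tilt [ 0.0013  0.0012 -1.    ]
turn share -0.0003 shift now [ 0.0005  0.0002 -0.0002] shift after turn [ 0.0005  0.0002 -0.0002]
F [-6.13  4.57 23.03] T [ 0.683  1.455 -0.004] w 59.0 q7 -0.43
```

Bottomed out: z matches the flush height (0.0721) and the push is 23 N. Now hold, check it's steady and look.

Emit:
apply_moves --targets '[1,0,0,0,0,1,0,0,0,0,1,0,0,0,0,1,0,0,0,0,1,0,0,0,0,1,0,0,0,0,1,0,0,0,0,1,0,0,0,0]'

```text
clock: 21.5
position: [0.5148, -0.1556, 0.072]
ee_rot: [-3.105, -0.47, -0.002]
force: [-5.3, 4.3, 23.0]
width: 0.643
```

```bash
python3 -c "
from h import *
go(.515,-.1556,.0721,-1.27)
im=eyes.get_image('scene')[:,:,::-1]
cv2.imwrite('pics/scene8.png',cv2.resize(im[185:245,210:290],None,fx=9,fy=9,interpolation=cv2.INTER_CUBIC))
cv2.imwrite('pics/scene8b.png',im)
cv2.imwrite('pics/top8.png',eyes.get_image('top')[:,:,::-1])"
```

```text
clock 21.5 pos [ 0.5148 -0.1556  0.072 ] yyaw -1.2705 tilt [ 0.0013  0.0012 -1.    ]
turn share -0.0003 shift now [ 0.0005  0.0003 -0.0002] shift after turn [ 0.0005  0.0003 -0.0002]
F [-5.33  4.27 23.03] T [0.592 1.468 0.028] w 59.2 q7 -0.43
```

View pics/scene8.png

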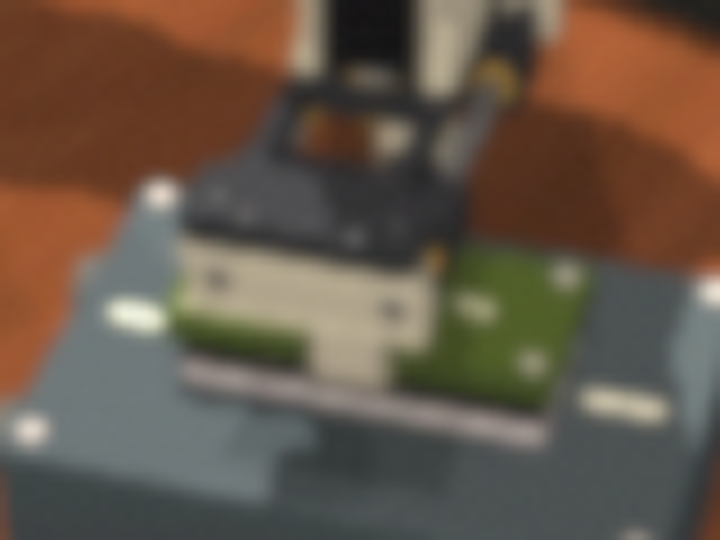

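View pics/top8.png

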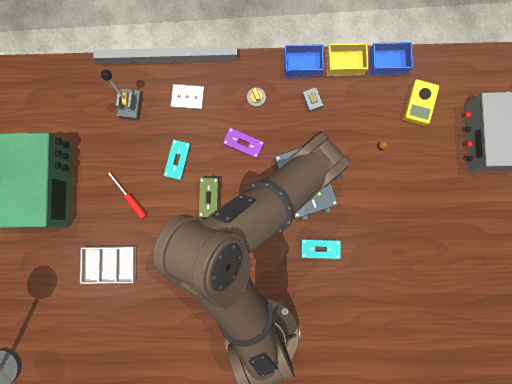

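The cover sits evenly on the metal frame at both ends, with no seal gap showing along the edge from (185,365) to (545,420). Driver, amber cap and spares look unmoved. Handing in while still pressing.

```bash
python3 -c "
from h import *
print(arm.sign_off()); go(.515,-.1556,.0721,-1.27)"
```

```text
the job is handed in; nothing more can be done
None
the job is handed in; nothing more can be done
```

I turned the fastener from about 1.25 rad to about 0, in line with the index marks. Then I took only the top olive panel, fitted it over the wing into the frame, and handed in at about 21.6 s while still pressing it down.

**Last checks before hand-in:**
- **Seal:** TCP height was 0.0720 m against 0.0721 m expected for a flush cover. The tool felt a steady 23 N upward for over a second, above the 12 N needed to squeeze the seal fully. The picture shows the cover even on the metal frame with no seal visible.
- **Grip:** the jaws are still closed on the cover at 60 N, reading 59.2 mm on the 60 mm flange.
- **Side load:** about 5 N on each horizontal axis and a 1.5 N m moment remained, with tool tilt around 0.1°.
- **Bystanders:** both spare panels, the amber cap and the screwdriver look unmoved in the last pictures.

**Where checks disagreed:** after I released the fastener, the top camera put its angle at about -0.04 rad and the scene camera slightly positive. The gripper yaw at release gave about 0. I took that as pixel noise and did not correct it. The cover then went over the wing without resistance, and I could not see the wing again after that.

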